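Touch-slider test on a repaired induction hob

ROBOT

A 6-joint arm with a two-finger parallel gripper is mounted at the origin on the work surface. World frame = base frame: x ahead of the robot, y to its left, z up, the work surface at z = 0. Lengths are in m, angles in degrees, forces in N, time in s.
With the tool pointing down it reaches from about 0.375 to 0.9 m from the base axis. Payload 3.1 kg.
Tool frame: the origin (TCP) lies at the very end of the fingers, on their centre line; the grasp point (between the pads) lies 19 mm behind it; z points along the fingers, y is the line along which they close (so a half turn about z gives the same grasp; the last joint's range is limited). The gripper opens to 87 mm and grips with 3 to 60 N. Pads are 19 mm wide; open, the fingers measure 117 mm over their backs; the gripper's body (75 mm by 190 mm) begins 51 mm behind the grasp point.
Start: joints at [58.413, 30.224, 82.088, -0, 67.689, -10.227], TCP at [0.228, 0.582, 0.223] pointing down, gripper open.
Joint ranges: [-176.69, 176.69], [-43.24, 126.21], [12.49, 139.97], [-82, 262], [0, 151.66], [-163.58, 163.58]. Speed limits (degrees/s): [159.86, 159.86, 180, 180, 180, 180].

INTERFACE

Orientations are given as a 3x3 rotation matrix whose columns are the frame's x, y, z axes.
In Python, from rig import readout, cams, bot gives the robot as it stands.
- The arm moves only by the shell command python3 -m inch 'ROWS'. ROWS is JSON, a list of rows, each a list of 5 numbers: the shift along the world's x, y, z in cm, then the turn about the world's z in degrees, then the finger opening in cm, from 0 to 8.7. In form: [[dx, dy, dz, twist, fingers], ...]. A call has 1 to 10 rows; each row is the pose to reach, as a shift and turn from the pose commanded when the call began; what a row does not reach only later rows make up. A row lasts 1/12 s, in which the tool goes at most 41.7 mm and 7.16 degrees, less where a joint would pass 70% of its speed; a pose out of reach is approached as far as the arm can. A call with a gripper value outside its range is refused whole. The fingers move at their own pace and stop on an object; the grip force is fixed at half the most. Time passes only in rows, so rows that repeat a pose let the fingers close. It gives the time, the measured TCP pose, the force, the opening and the grip force at its end, in the units of the state.
- readout.read_state(): the state, without advancing time (a new reading comes with each control period).
- cams.capture(name): name is "scene" or "side" or "wrist"; returns a dict with "image" (384x512x3 uint8, blue, green, red), "intrinsics" (3x3 intrinsics, pixels), "xyz" and "rotation" of the camera in the world; the wrist camera has in their place "tool_from_camera" (4x4, takes a point from camera to tool coordinates, whose origin is the TCP and whose axes are the flange's). Camera axes: x right, y down, z forward; pixel columns grow to the right and rows downward; lengths in m; the calibration is good to about 2 mm. A picture is of the moment at which its call begins: read the wrist's pose just before it. There is no depth.
- bot.hand_in(): hands the job in; it is judged then, once.
The state is a dict: "time_s": time; "joint_positions": joint angles; "qvel": joint speeds; "tau": joint torques, N m; "position": TCP position; "tcp_rot": TCP orientation; "force": force on the tool from outside, world axes, zero at the start; "moment": the same for the moment, N m; "opening": opening from 0.0 (shut) to 1.0 (fully open); "grasp_force": force on a finger pad.
Only numpy, scipy, OpenCV 4.12 (cv2) and the standard library are available. Lean on these libraries where they do the work, as an engineer would, in place of code of your own. Each camera call takes 0.05 s, during which the arm holds its last target. There are 200 camera calls.

TASK

The repaired portable induction hob is ready for its touch-control test: with a light fingertip touch the power key at the left end of the control row, then set the fingertip on the smallest level mark and slide it along the glass, without lifting it off, over all six marks to the largest. The program finishes while holding the fingertip there, still resting lightly on the largest mark, since the booster stays on only as long as it is touched. Keep off the lock key beyond it, and do not shift or lift the hob, the pan on it or anything else on the table.

Things in the scene. Friction and masses are not known exactly. Their poses are not given: they have to be found in the camera images.
- hob: portable induction hob, 370 mm deep (x), 300 wide (y), 56 high: grey housing, level black glass top; 2.8 kg, loose on rubber feet, a light touch does not shift it. Origin: centre of its underside; z up, -x side = front (to the robot), +y = user's left. Controls: one row along y, 135 mm in front of the origin, printed flush on rigid glass; nothing moves when touched. A flex leaves the back
- row_mid (a point): middle of the control row, on the glass, between marks 3 and 4; axes as the hob's (row along y, z up). Made for touches of a few newtons: a steady 20 N is too hard, and landing on the rigid glass faster than about 20 mm/s strikes it. The gripper's fingers, closed together, make one fingertip that covers a single mark; open, they would touch in two places
- power_key: power key: white broken ring with a stroke, 18 mm across, on the glass at the left end of the row, 55 mm left of the smallest mark. Touch-sensitive area 24 x 24 mm. Origin: its centre on the glass surface, axes as the hob's
- lock_key: lock key: white padlock shape, about 12 mm wide, on the glass at the right end of the row, 50 mm beyond the largest mark; not to be touched. Touch-sensitive area 24 mm (x) by 20 mm (y). Origin: its centre on the glass surface
- mark1: level mark 1, the smallest of six in a row, 28 mm apart, running to the user's right from mark 1: white bar 6 mm long (x), 5 mm wide, on the glass. Touch-sensitive area 24 mm (x) by 12 mm (y). Origin: centre of that area on the glass surface, axes as the hob's
- mark2: level mark 2, the second of six in a row, 28 mm apart, running to the user's right from mark 1: white bar 9 mm long (x), 5 mm wide, on the glass. Touch-sensitive area 24 mm (x) by 12 mm (y). Origin: centre of that area on the glass surface, axes as the hob's
- mark3: level mark 3, the third of six in a row, 28 mm apart, running to the user's right from mark 1: white bar 12 mm long (x), 5 mm wide, on the glass. Touch-sensitive area 24 mm (x) by 12 mm (y). Origin: centre of that area on the glass surface, axes as the hob's
- mark4: level mark 4, the fourth of six in a row, 28 mm apart, running to the user's right from mark 1: white bar 15 mm long (x), 5 mm wide, on the glass. Touch-sensitive area 24 mm (x) by 12 mm (y). Origin: centre of that area on the glass surface, axes as the hob's
- mark5: level mark 5, the fifth of six in a row, 28 mm apart, running to the user's right from mark 1: white bar 18 mm long (x), 5 mm wide, on the glass. Touch-sensitive area 24 mm (x) by 12 mm (y). Origin: centre of that area on the glass surface, axes as the hob's
- mark6: level mark 6, the largest of six in a row, 28 mm apart, running to the user's right from mark 1: white bar 21 mm long (x), 5 mm wide, on the glass. Touch-sensitive area 24 mm (x) by 12 mm (y). Origin: centre of that area on the glass surface, axes as the hob's
- pan: shallow steel frying pan on the cooking zone, 190 mm across, 42 mm high, 0.8 kg, loose; a black handle reaches 255 mm from its centre along its own +x, up to 63 mm above its base, away from the controls. Origin: centre of its underside. Stays where it is
- screw_dish: small steel dish with a few screws in it, 84 mm across, 28 mm high, loose, standing beside the hob's left side. Origin: centre of its underside. Stays where it is
- driver_blue: screwdriver with blue handle, 200 mm long, lying loose on the table beside the hob's right side. Origin: underside, near its middle; lies along its x. Stays where it is
- driver_yellow: screwdriver with yellow handle, 170 mm long, lying loose at the right. Origin: underside, near its middle; lies along its x. Stays where it is
- mug: blue ceramic mug, 80 mm across, 92 mm high, loose, at the left nearer the robot. Origin: centre of its underside. Stays where it is
- meter: yellow hand-held multimeter, 150 x 78 x 43 mm, lying loose at the right. Origin: centre of its underside. Stays where it is
- tape_roll: roll of black tape, 60 mm across with a 38 mm hole, 19 mm high, loose, at the left. Origin: centre of its underside. Stays where it is

How it is judged (in metres and radians):
On the way, in this order (a step that is already met when the one before it is completed fails the run):
1. the power key is touched lightly (contact force between the fingers and power_key above 0.05 N and contact force between the fingers and hob below 20 N), for 0.1 s.
2. the fingertip is on the smallest level mark, touching lightly (contact force between the fingers and mark1 above 0.05 N and contact force between the fingers and hob below 20 N), for 0.05 s.
3. the fingertip is on the second level mark, touching lightly (contact force between the fingers and mark2 above 0.05 N and contact force between the fingers and hob below 20 N), for 0.05 s.
4. the fingertip is on the third level mark, touching lightly (contact force between the fingers and mark3 above 0.05 N and contact force between the fingers and hob below 20 N), for 0.05 s.
5. the fingertip is on the fourth level mark, touching lightly (contact force between the fingers and mark4 above 0.05 N and contact force between the fingers and hob below 20 N), for 0.05 s.
6. the fingertip is on the fifth level mark, touching lightly (contact force between the fingers and mark5 above 0.05 N and contact force between the fingers and hob below 20 N), for 0.05 s.
7. the fingertip is on the largest level mark, touching lightly (contact force between the fingers and mark6 above 0.05 N and contact force between the fingers and hob below 20 N), for 0.05 s.
At the end, for the whole second after the job is handed in: The power key was touched, then the marks from smallest to largest in order; the fingertip still rests on the largest mark (contact force above 0.05 N, below 20 N) and on neither key; hob, pan and all loose things are within 10 mm of where they began (all of step 7 and contact force between the fingers and lock_key below 0.05 N and contact force between the fingers and power_key below 0.05 N and distance of each of hob, pan, screw_dish, driver_blue, driver_yellow, mug, meter, tape_roll from where it was at the start of the episode below 0.01 m); the arm keeps its last pose, push and grip.
It fails at once if the lock key is touched lightly (contact force between any of the fingers, the arm and lock_key above 0.05 N).
It fails at once if the glass is struck or pressed very hard (over 60 N) (contact force between any of the fingers, the arm and hob above 60 N).
It fails at once if the fingertip is lifted off the glass (by more than about 12 mm) between the smallest and the largest mark (y of the grasp point in the frame of row_mid between -0.05 and 0.05 m and x of the grasp point in the frame of row_mid between -0.02 and 0.02 m and z of the grasp point in the frame of row_mid between 0.032 and 0.055 m).
It fails at once if the hob is shoved or lifted (distance of hob from where it was at the start of the episode above 0.01 m).
It fails at once if the pan or another loose thing is moved, lifted or carried (distance of any of pan, screw_dish, driver_blue, driver_yellow, mug, meter, tape_roll from where it was at the start of the episode above 0.01 m).
It also fails if it takes over 51 s, if anything falls off the work surface, if the arm or the gripper's body presses on something with over 40 N, if the wrist force passes 120 N, or if a joint passes its speed limit or range.

## Working session

There is one attempt and no reset: what is moved stays moved. The work goes in short steps, Python scripts to look and compute and a shell command to move; the robot and the scene stay as the last step left them, time stands still between calls to the robot, and variables do not carry over. Pictures are saved under pics/ and viewed, at most 10 in all, crops included, and the job is handed in when it is done.

```bash
mkdir -p pics; python3 - <<'E'
from rig import readout,cams
import cv2,numpy as np
s=readout.read_state();print(s['time_s'],s['position'],s['tcp_rot'],s['force'],s['opening'])
ims=[]
for n in("scene","side","wrist"):
    c=cams.capture(n);cv2.imwrite(f'pics/{n}0.png',c['image'])
    print(n,{k:np.round(v,4).tolist() for k,v in c.items() if k!='image'})
E
```

```text
0.0 [0.22724215 0.58144294 0.22157688] [[-9.31310852e-01  3.64223627e-01 -1.11687986e-03]
 [ 3.64225158e-01  9.31309070e-01 -1.85751978e-03]
 [ 3.63607754e-04 -2.13672407e-03 -9.99997651e-01]] [ 0.34961781 -0.43127899  0.53596142] 0.9990985488681725
scene {'intrinsics': [[434.8422, 0.0, 253.2296], [0.0, 434.8422, 195.4325], [0.0, 0.0, 1.0]], 'xyz': [1.4111, -0.3351, 1.1596], 'rotation': [[0.3646, 0.6839, -0.6319], [0.9311, -0.2763, 0.2383], [-0.0116, -0.6752, -0.7375]]}
side {'intrinsics': [[351.3284, 0.0, 250.7285], [0.0, 351.3284, 189.8751], [0.0, 0.0, 1.0]], 'xyz': [0.4154, -0.8218, 0.6503], 'rotation': [[0.9977, -0.0194, 0.0654], [-0.064, -0.5986, 0.7985], [0.0237, -0.8008, -0.5985]]}
wrist {'intrinsics': [[338.8648, 0.0, 257.2071], [0.0, 338.8648, 188.2853], [0.0, 0.0, 1.0]], 'tool_from_camera': [[-0.0005, -0.9606, -0.278, 0.077], [1.0, -0.0004, -0.0002, -0.0002], [0.0001, -0.278, 0.9606, -0.1622], [0.0, 0.0, 0.0, 1.0]]}
```

View pics/scene0.png

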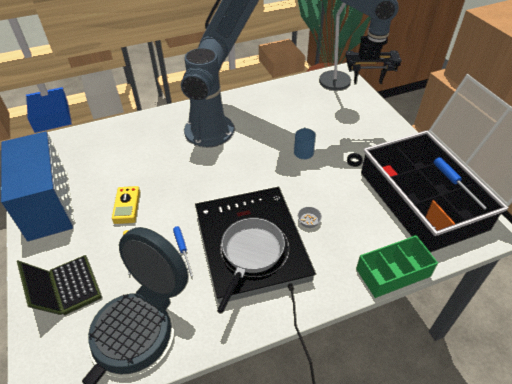

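View pics/side0.png

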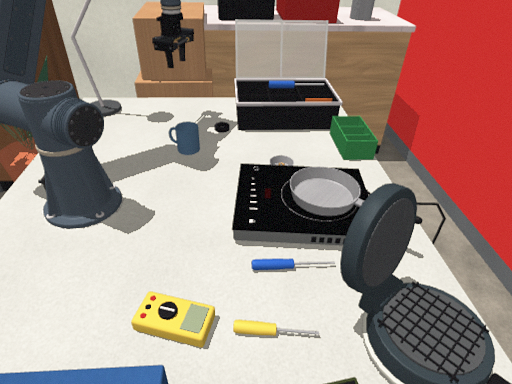

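The scene shows the hob at about (255,240), with its control row running from (207,211) to (265,197) on the robot's side. The side view shows the row at about x=252, y=175–222. Next I'll detect the white blobs and cast rays onto z=0.056.

```bash
cat > h.py <<'E'
import cv2,numpy as np
def ray(K,R,t,uv,z):
    d=R@np.linalg.solve(K,[uv[0],uv[1],1.]);return t+d*(z-t[2])/d[2]
def blobs(im,roi,th):
    x0,y0,x1,y1=roi;g=cv2.cvtColor(im,cv2.COLOR_BGR2GRAY)[y0:y1,x0:x1].astype(float)
    n,l,st,c=cv2.connectedComponentsWithStats((g>th).astype(np.uint8),connectivity=8)
    out=[]
    for i in range(1,n):
        ys,xs=np.nonzero(l==i);w=g[ys,xs]-th/2
        out.append((np.average(xs,weights=w)+x0,np.average(ys,weights=w)+y0,len(xs)))
    return out
E
python3 - <<'E'
from h import *
from rig import cams
for n,roi in(("scene",(200,192,275,218)),("side",(240,170,262,228))):
    c=cams.capture(n)
    for b in blobs(c['image'],roi,100):
        print(n,np.round(b,1),np.round(ray(c['intrinsics'],c['rotation'],c['xyz'],b[:2],.056),4))
    x0,y0,x1,y1=roi;cv2.imwrite(f'pics/{n}1.png',cv2.resize(c['image'][y0-8:y1+8,x0-8:x1+8],None,fx=7,fy=7,interpolation=cv2.INTER_NEAREST))
E
```

```text
scene [217. 195. 290.] [ 0.417  -0.0938  0.056 ]
scene [274. 197.   1.] [0.4991 0.0848 0.056 ]
scene [260. 199.   5.] [0.4896 0.0367 0.056 ]
scene [252. 201.   7.] [0.4881 0.0082 0.056 ]
scene [236.3 204.9  10. ] [ 0.4846 -0.0472  0.056 ]
scene [244.3 203.    8. ] [ 0.4865 -0.0193  0.056 ]
scene [228.3 206.9  11. ] [ 0.4827 -0.0754  0.056 ]
scene [220.3 209.   14. ] [ 0.4818 -0.1035  0.056 ]
scene [205.3 211.3  16. ] [ 0.4725 -0.1531  0.056 ]
side [255. 170.   1.] [0.4999 0.072  0.056 ]
side [252.4 177.7   3. ] [0.4891 0.031  0.056 ]
side [252.5 183.4   8. ] [0.4875 0.0021 0.056 ]
side [252.8 189.4   9. ] [ 0.4863 -0.0268  0.056 ]
side [252.9 195.4  11. ] [ 0.4849 -0.0546  0.056 ]
side [252.9 201.4  14. ] [ 0.4828 -0.0813  0.056 ]
side [253.1 208.1  23. ] [ 0.4814 -0.1097  0.056 ]
side [250.9 220.5  22. ] [ 0.4726 -0.1581  0.056 ]
```

The scene view gives mark 1 at about (0.49, 0.037) and mark 6 at about (0.482, -0.104), and the row is turned about 3° from y. The two views differ by about 6 mm in y. I'll close the fingers, turn tool x along the row and look from above.

```bash
python3 -m inch '[[14,-30,0,-40,0],[14,-30,0,-40,0],[14,-30,0,-40,0],[14,-30,0,-40,0],[14,-30,0,-40,0],[14,-30,0,-40,0],[14,-30,0,-40,0],[14,-30,0,-40,0],[14,-30,0,-40,0],[14,-30,0,-40,0]]' && python3 -m inch '[[7.3,-31.1,-2,-31.8,0],[7.3,-31.1,-2,-31.8,0],[7.3,-31.1,-2,-31.8,0],[7.3,-31.1,-2,-31.8,0],[7.3,-31.1,-2,-31.8,0],[7.3,-31.1,-2,-31.8,0],[7.3,-31.1,-2,-31.8,0],[7.3,-31.1,-2,-31.8,0],[7.3,-31.1,-2,-31.8,0],[7.3,-31.1,-2,-31.8,0]]' && python3 - <<'E'
from h import *
from rig import readout,cams
s=readout.read_state();print(s['time_s'],s['position'],np.round(s['tcp_rot'],4).tolist(),s['force'],s['opening'])
c=cams.capture('wrist');cv2.imwrite('pics/w1.png',c['image'])
T=np.array(c['tool_from_camera']);Rw=np.array(s['tcp_rot']);R=Rw@T[:3,:3];t=s['position']+Rw@T[:3,3]
for b in blobs(c['image'],(0,0,512,384),130):
    if 8<b[2]<400:
        p=ray(c['intrinsics'],R,t,b[:2],.056)
        if .42<p[0]<.55 and -.2<p[1]<.13: print(np.round(b,1),np.round(p,4))
E
```

```text
time_s: 1.08
position: [0.3687, 0.2804, 0.2227]
tcp_rot: [[-0.475, 0.88, 0.0], [0.88, 0.475, 0.0], [0.0, 0.0, -1.0]]
force: [-0.4, 1.0, 0.5]
opening: 0.324
grasp_force: 0.0
time_s: 1.92
position: [0.4413, -0.029, 0.2024]
tcp_rot: [[0.057, 0.998, -0.0], [0.998, -0.057, 0.001], [0.001, -0.0, -1.0]]
force: [0.8, 0.4, -0.5]
opening: 0.003
grasp_force: 0.0
1.9167 [ 0.4412651  -0.02901607  0.2023886 ] [[0.0568, 0.9984, -0.0], [0.9984, -0.0568, 0.0007], [0.0007, -0.0001, -1.0]] [ 0.83626953  0.40723754 -0.50485235] 0.0032534983208747058
[323.9  26.1  27. ] [0.5032 0.0954 0.056 ]
[320.1  41.9  30. ] [0.4999 0.0833 0.056 ]
[331.   35.3  21. ] [0.5091 0.0879 0.056 ]
[308.6 101.9  31. ] [0.4895 0.0348 0.056 ]
[307.3 133.9  48. ] [0.4879 0.0068 0.056 ]
[305.8 164.2  54. ] [ 0.4861 -0.0212  0.056 ]
[304.4 193.2  66. ] [ 0.4843 -0.0493  0.056 ]
[303.6 220.7  73. ] [ 0.483  -0.0773  0.056 ]
[257.1 322.7 208. ] [ 0.431  -0.1914  0.056 ]
```

View pics/w1.png

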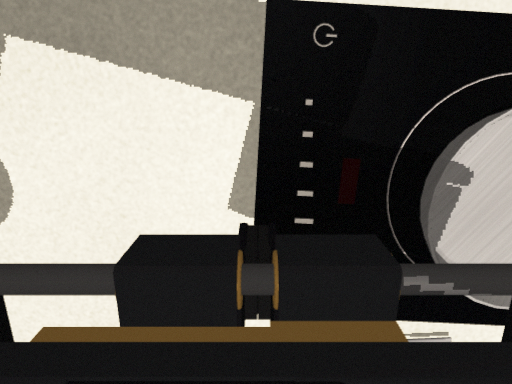

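The wrist view shows the power key centred near (324,35), with marks 1–5 at (309,102) to (304,221). Mark 6 and the lock are hidden behind the gripper. The bars don't line up by centre with the power key, so the real row direction is nearer 6–7°. I'll slide right to see mark 6 and the lock.

```bash
python3 -m inch '[[0,-11,0,0,0],[0,-11,0,0,0],[0,-11,0,0,0],[0,-11,0,0,0],[0,-11,0,0,0],[0,-11,0,0,0]]' && python3 - <<'E'
from h import *
from rig import readout,cams
s=readout.read_state()
c=cams.capture('wrist');cv2.imwrite('pics/w2.png',c['image'])
T=np.array(c['tool_from_camera']);Rw=np.array(s['tcp_rot']);R=Rw@T[:3,:3];t=s['position']+Rw@T[:3,3]
for b in blobs(c['image'],(0,0,512,384),120):
    if 8<b[2]<400:
        p=ray(c['intrinsics'],R,t,b[:2],.056)
        if .42<p[0]<.55 and -.2<p[1]<.13: print(np.round(b,1),np.round(p,4))
np.save('w2.npy',np.c_[R,t]);np.save('K.npy',c['intrinsics'])
E
```

```text
time_s: 2.47
position: [0.44, -0.1365, 0.2023]
tcp_rot: [[0.053, 0.999, -0.001], [0.999, -0.053, 0.002], [0.002, -0.001, -1.0]]
force: [0.6, -0.2, 0.1]
opening: 0.008
grasp_force: 0.0
[307.7   2.4  63. ] [0.488  0.0067 0.056 ]
[306.2  39.2  83. ] [ 0.4865 -0.0211  0.056 ]
[304.8  74.4  94. ] [ 0.4849 -0.0491  0.056 ]
[303.2 107.7 106. ] [ 0.483  -0.0771  0.056 ]
[301.9 139.4 114. ] [ 0.4813 -0.1052  0.056 ]
[293.3 191.7 117. ] [ 0.4724 -0.1544  0.056 ]
```

View pics/w2.png

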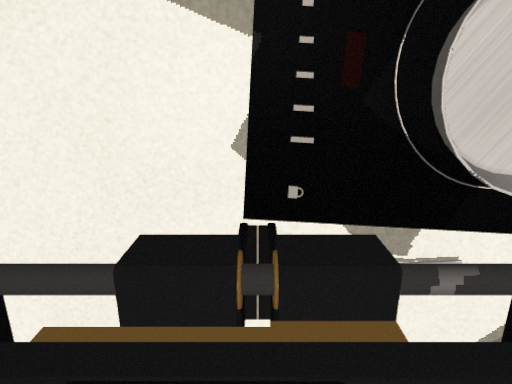

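This view shows marks 2–6 at (308,2) to (302,139), the lock at about (295,192), and the hob's front-right glass corner at (245,218). I'll fit the hob frame.

```bash
python3 - <<'E'
from h import *
M=np.load('w2.npy');K=np.load('K.npy');R,t=M[:,:3],M[:,3]
im=cv2.imread('pics/w2.png');g=cv2.cvtColor(im,cv2.COLOR_BGR2GRAY)
P=lambda uv:ray(K,R,t,uv,.056)[:2]
# front edge: first dark px per row scanning left from u=290
e=[];r=[]
for v in range(160,212,3):
    e.append(P((np.nonzero(g[v,:285]>45)[0].max()+.5,v)))
for u in range(330,500,5):
    r.append(P((u,200+np.nonzero(g[200:,u]>45)[0].min()-.5)))
for a in(e,r):
    a=np.array(a,dtype=np.float32);vx,vy,x,y=cv2.fitLine(a,cv2.DIST_HUBER,0,.001,.001).ravel();print('line',np.degrees(np.arctan2(vy,vx)),x,y)
for b in blobs(im,(280,0,330,160),120):
    if b[2]<50: continue
m=(g>120).astype(np.uint8)
for y0,y1 in((25,52),(62,88),(95,120),(127,152)):
    ys,xs=np.nonzero(m[y0:y1,280:330]);q=np.array([P((x+280,y+y0)) for x,y in zip(xs,ys)])
    w,v=np.linalg.eigh(np.cov(q.T));d=v[:,1]*np.sign(v[0,1]);c=q.mean(0);pr=(q-c)@d
    print('bar',c,np.degrees(np.arctan2(d[1],d[0])),'len',np.ptp(pr))
E
```

```text
line 83.11281 0.42689422 -0.14605398
line -6.271213 0.58818066 -0.1970343
bar [ 0.48652725 -0.02113222] -6.351258876406664 len 0.01120721480974405
bar [ 0.48500561 -0.04917272] -6.203948422339144 len 0.014104608414112884
bar [ 0.48304384 -0.07712591] -6.165039666164512 len 0.017217903216264117
bar [ 0.48139833 -0.10519204] -6.821924479304316 len 0.02033496143603132
```

The hob yaw is -6.4°, and the hob edges, bar directions and power-to-mark-6 line all agree. Targets are power (0.503, 0.089), mark 1 (0.497, 0.034) and mark 6 (0.481, -0.105). I'll move above the power key first.

```bash
python3 -m inch '[[6.2,22.9,0,-3.1,0],[6.2,22.9,0,-3.1,0],[6.2,22.9,0,-3.1,0],[6.2,22.9,0,-3.1,0],[6.2,22.9,0,-3.1,0],[6.2,22.9,0,-3.1,0],[6.2,22.9,0,-3.1,0],[6.2,22.9,-3,-3.1,0],[6.2,22.9,-6,-3.1,0],[6.2,22.9,-9,-3.1,0]]' && python3 -m inch '[[0,0,-1,0,0],[0,0,-2,0,0],[0,0,-2.5,0,0],[0,0,-3,0,0],[0,0,-3.3,0,0],[0,0,-3.5,0,0],[0,0,-3.5,0,0],[0,0,-3.5,0,0],[0,0,-3.5,0,0]]'
```

```text
time_s: 3.35
position: [0.5019, 0.0916, 0.1123]
tcp_rot: [[0.106, 0.994, 0.001], [0.994, -0.106, -0.0], [-0.0, 0.001, -1.0]]
force: [0.4, 0.7, 0.6]
opening: 0.007
grasp_force: 0.0
time_s: 4.1
position: [0.503, 0.09, 0.0781]
tcp_rot: [[0.109, 0.994, 0.001], [0.994, -0.109, -0.0], [0.0, 0.001, -1.0]]
force: [0.4, -0.5, -0.2]
opening: 0.003
grasp_force: 0.0
```

```bash
python3 -m inch '[[0,0,-0.15,0,0],[0,0,-0.3,0,0],[0,0,-0.45,0,0],[0,0,-0.6,0,0],[0,0,-0.75,0,0],[0,0,-0.9,0,0],[0,0,-1.05,0,0],[0,0,-1.2,0,0],[0,0,-1.35,0,0],[0,0,-1.5,0,0]]' && python3 -m inch '[[0,0,-0.08,0,0],[0,0,-0.16,0,0],[0,0,-0.24,0,0],[0,0,-0.32,0,0],[0,0,-0.4,0,0],[0,0,-0.4,0,0],[0,0,-0.4,0,0]]'
```

```text
time_s: 4.93
position: [0.5026, 0.0901, 0.0624]
tcp_rot: [[0.109, 0.994, -0.0], [0.994, -0.109, -0.0], [-0.0, -0.0, -1.0]]
force: [0.6, -0.0, -0.1]
opening: 0.002
grasp_force: 0.0
time_s: 5.52
position: [0.5026, 0.0901, 0.0585]
tcp_rot: [[0.109, 0.994, -0.0], [0.994, -0.109, 0.0], [0.0, -0.0, -1.0]]
force: [0.0, 0.1, 0.2]
opening: 0.006
grasp_force: 0.0
```

```bash
python3 -m inch '[[0,0,-0.05,0,0],[0,0,-0.1,0,0],[0,0,-0.15,0,0],[0,0,-0.2,0,0],[0,0,-0.2,0,0],[0,0,-0.2,0,0]]'
```

```text
time_s: 6.02
position: [0.5026, 0.0901, 0.0565]
tcp_rot: [[0.109, 0.994, -0.0], [0.994, -0.109, -0.0], [-0.0, -0.0, -1.0]]
force: [-0.3, 0.0, -1.2]
opening: 0.007
grasp_force: 0.0
```

```bash
python3 -m inch '[[0,0,-0.03,0,0],[0,0,-0.05,0,0],[0,0,-0.05,0,0],[0,0,-0.05,0,0]]'; python3 -m inch '[[0,0,-0.03,0,0],[0,0,-0.05,0,0],[0,0,-0.05,0,0],[0,0,-0.05,0,0]]'
```

```text
time_s: 6.35
position: [0.5026, 0.0901, 0.0564]
tcp_rot: [[0.109, 0.994, 0.0], [0.994, -0.109, -0.0], [-0.0, 0.0, -1.0]]
force: [-0.5, -0.2, 4.3]
opening: 0.003
grasp_force: 2.6
time_s: 6.68
position: [0.5026, 0.09, 0.0564]
tcp_rot: [[0.109, 0.994, 0.0], [0.994, -0.109, -0.0], [-0.0, 0.0, -1.0]]
force: [-1.8, -0.5, 9.4]
opening: 0.006
grasp_force: 4.7
```

Contact is at z=0.0564 with stiffness about 10 N/mm, and the power key is touched. Next I'll lift, go over to mark 1 and descend slowly.

```bash
python3 -m inch '[[0,0,0.5,0,0],[0,0,1.3,0,0],[-0.2,-2,1.3,0,0],[-0.4,-4,1.3,0,0],[-0.57,-5.6,1.3,0,0],[-0.57,-5.6,1.3,0,0],[-0.57,-5.6,1.2,0,0],[-0.57,-5.6,1.1,0,0],[-0.57,-5.6,1,0,0],[-0.57,-5.6,0.9,0,0]]' && python3 -m inch '[[0,0,-0.1,0,0],[0,0,-0.2,0,0],[0,0,-0.3,0,0],[0,0,-0.4,0,0],[0,0,-0.5,0,0],[0,0,-0.6,0,0],[0,0,-0.65,0,0],[0,0,-0.7,0,0],[0,0,-0.7,0,0],[0,0,-0.7,0,0]]'
```

```text
time_s: 7.52
position: [0.4969, 0.0348, 0.0644]
tcp_rot: [[0.108, 0.994, -0.0], [0.994, -0.108, 0.0], [0.0, -0.0, -1.0]]
force: [0.3, 0.0, -0.8]
opening: 0.007
grasp_force: 0.0
time_s: 8.35
position: [0.4969, 0.034, 0.0575]
tcp_rot: [[0.109, 0.994, -0.0], [0.994, -0.109, 0.0], [0.0, -0.0, -1.0]]
force: [-1.2, -0.3, -0.3]
opening: 0.008
grasp_force: 0.0
```

```bash
python3 -m inch '[[0,0,-0.04,0,0],[0,0,-0.08,0,0],[0,0,-0.12,0,0],[0,0,-0.16,0,0],[0,0,-0.16,0,0],[0,0,-0.16,0,0]]'
```

```text
time_s: 8.85
position: [0.497, 0.034, 0.0564]
tcp_rot: [[0.109, 0.994, 0.0], [0.994, -0.109, -0.0], [-0.0, 0.0, -1.0]]
force: [-1.1, 0.1, 5.6]
opening: 0.002
grasp_force: 2.8
```

Mark 1 is touched at about 5 N. I'll slide in sections, checking the force after each.

```bash
python3 -m inch '[[-0.03,-0.28,0,0,0],[-0.06,-0.56,0,0,0],[-0.09,-0.84,0,0,0],[-0.12,-1.12,0,0,0],[-0.16,-1.4,0,0,0],[-0.19,-1.68,0,0,0],[-0.22,-1.96,0,0,0],[-0.25,-2.24,0,0,0],[-0.28,-2.52,0,0,0],[-0.31,-2.8,0,0,0]]'
```

```text
time_s: 9.68
position: [0.4942, 0.0066, 0.0564]
tcp_rot: [[0.11, 0.994, 0.001], [0.994, -0.11, 0.001], [0.001, 0.001, -1.0]]
force: [-0.3, 4.3, 5.5]
opening: 0.006
grasp_force: 2.7
```

The force holds steady at 5.5 N, so I'll carry on.

```bash
R='x'; python3 -m inch '[[-0.03,-0.28,0,0,0],[-0.06,-0.56,0,0,0],[-0.09,-0.84,0,0,0],[-0.12,-1.12,0,0,0],[-0.16,-1.4,0,0,0],[-0.19,-1.68,0,0,0],[-0.22,-1.96,0,0,0],[-0.25,-2.24,0,0,0],[-0.28,-2.52,0,0,0],[-0.31,-2.8,0,0,0]]' && python3 -m inch '[[-0.03,-0.28,0,0,0],[-0.06,-0.56,0,0,0],[-0.09,-0.84,0,0,0],[-0.12,-1.12,0,0,0],[-0.16,-1.4,0,0,0],[-0.19,-1.68,0,0,0],[-0.22,-1.96,0,0,0],[-0.25,-2.24,0,0,0],[-0.28,-2.52,0,0,0],[-0.31,-2.8,0,0,0]]'
```

```text
time_s: 10.52
position: [0.491, -0.0213, 0.0564]
tcp_rot: [[0.11, 0.994, 0.001], [0.994, -0.11, 0.001], [0.001, 0.001, -1.0]]
force: [0.8, 4.3, 5.7]
opening: 0.007
grasp_force: 2.8
time_s: 11.35
position: [0.4877, -0.0492, 0.0564]
tcp_rot: [[0.11, 0.994, 0.001], [0.994, -0.11, 0.001], [0.001, 0.0, -1.0]]
force: [-0.7, 4.9, 6.2]
opening: 0.007
grasp_force: 3.0
```

```bash
python3 -m inch '[[-0.03,-0.28,0,0,0],[-0.06,-0.56,0,0,0],[-0.09,-0.84,0,0,0],[-0.12,-1.12,0,0,0],[-0.16,-1.4,0,0,0],[-0.19,-1.68,0,0,0],[-0.22,-1.96,0,0,0],[-0.25,-2.24,0,0,0],[-0.28,-2.52,0,0,0],[-0.31,-2.8,0,0,0]]' && python3 -m inch '[[-0.03,-0.28,0,0,0],[-0.06,-0.56,0,0,0],[-0.09,-0.84,0,0,0],[-0.12,-1.12,0,0,0],[-0.16,-1.4,0,0,0],[-0.19,-1.68,0,0,0],[-0.22,-1.96,0,0,0],[-0.26,-2.3,0,0,0],[-0.29,-2.6,0,0,0],[-0.29,-2.6,0,0,0]]' && python3 - <<'E'
from h import *
from rig import cams,readout
c=cams.capture('side');a=c['image'];b=cv2.imread('pics/side0.png')
# hob's back/right/front-right corner region stationary?
cv2.imwrite('pics/end.png',np.hstack([b[130:270,210:400],a[130:270,210:400]]).repeat(2,0).repeat(2,1))
s=readout.read_state();print(s['position'],s['force'])
T=cams.capture('wrist');Tm=np.array(T['tool_from_camera']);Rw=np.array(s['tcp_rot'])
E
```

```text
time_s: 12.18
position: [0.4844, -0.0771, 0.0564]
tcp_rot: [[0.11, 0.994, 0.0], [0.994, -0.11, 0.001], [0.001, 0.0, -1.0]]
force: [0.5, 5.0, 6.0]
opening: 0.003
grasp_force: 3.2
time_s: 13.02
position: [0.4814, -0.1034, 0.0564]
tcp_rot: [[0.11, 0.994, -0.0], [0.994, -0.11, 0.001], [0.001, -0.0, -1.0]]
force: [-0.7, 1.2, 6.9]
opening: 0.005
grasp_force: 3.3
[ 0.48135959 -0.10341996  0.05639982] [0.73135774 3.08672954 6.94027347]
```

View pics/end.png

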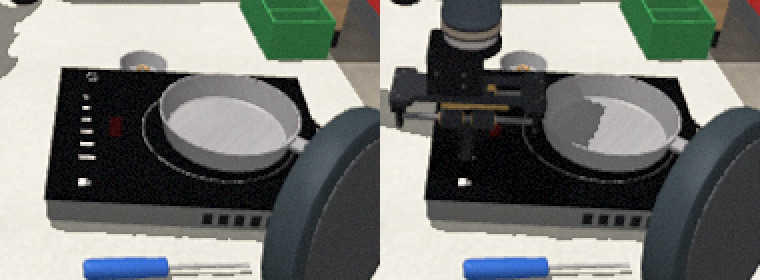

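The before and after crops show the hob, pan, dish and driver unmoved. The fingertip is on mark 6 at about (465,150), clear of the lock at (463,182), with about 7 N of force.

```bash
python3 -c "
from rig import bot
print(bot.hand_in())"
```

```text
the job is handed in; nothing more can be done
None
```

The job is handed in: power key touched, all six marks slid over in order without lifting, and the fingertip left resting on mark 6 at about 7 N; the hob, pan, dish and blue driver looked unmoved in the closing side view, and no judging result was returned.

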